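# Turn the two-coupon specimen carrier end for end in the drop-shape analyser

## Task

The coupon under the needle has been measured; now bring the other one under it: draw the specimen carrier straight out of its guide on the analyser's table, turn it end for end, and slide it back in, orange end first, fully home against the stop, and let go. The two coupons only lie loose in their pockets, so keep the carrier level and both coupons in place throughout (you may set it down on the blue mat to change your grip). Do not touch the needle or syringe, and leave the other things on the bench and on the analyser's base where they stand.

Things in the scene. Friction and masses are not known exactly. Their poses are not given: they have to be found in the camera images.
- analyser: Drop-shape analyser, a fixed instrument. Origin on the bench straight below its needle; +x is the direction in which the carrier is pushed in (roughly away from the robot), z up. Black base x -120..+150, y +-290 mm, top 65 mm above the bench. Slanted silver frame at x > 55 mm; dosing unit over the needle at x > -8, z > 300 mm. Its pose varies.
- needle: Glass syringe (15 mm across, from 250 mm above the bench up) with a thin steel needle, part of the analyser, delicate. Needle tip 194 mm above the bench, 24 mm above a coupon. Origin as the analyser's: on the bench below the tip.
- guide_mouth (a point): Middle of the mouth of the aluminium guide, on the table top, at analyser x = -38; axes as the analyser. Mouth half-width about 31 mm, narrowing to 25 mm at x = -20. From there to the stop: cheeks 50 mm apart, 20 mm high, with lips 20 mm above the table that overhang the carrier's long edges (open slot 36 mm wide between them): the carrier can only slide along x there.
- guide_stop (a point): Point on the table top, middle of the face of the guide's end stop, analyser x = +25 mm; axes as the analyser. The end stop is 14 mm high.
- carrier: Specimen carrier: white bar 200 x 46 x 16 mm, about 0.22 kg, grey ribs at its middle, where it balances. Origin centre of underside; +x along it to the blue end, z up. Starts in the guide, blue end at the stop, orange half overhanging the table; its middle lies on the table 37 mm clear of the guide. A pocket 28.5 mm square, 6 mm deep, centred 25 mm from each end, holds a loose coupon.
- table_top (a point): Centre of the top of the black specimen table, 140 (x) x 120 (y) x 35 mm, analyser x = -30, top 150 mm above the bench; axes as the analyser. The guide stands on its inner part.
- light_front (a point): Centre of the blue window of the grey light housing, analyser y = -134, z = 178. The housing spans analyser x -50..+50, y -270..-140 mm, up to z = 230. Across from it, the black camera lens and camera span y +113..+263, x +-25, up to z = 206.
- blue_end (a point): Middle of the lower edge of the carrier's blue-marked end face (carrier x = +100 mm, underside).
- orange_end (a point): Middle of the lower edge of the carrier's orange-marked end face (carrier x = -100 mm, underside).
- blue_pocket (a point): Centre of the floor of the pocket near the blue end (carrier x = +75 mm, 10 mm above the underside).
- orange_pocket (a point): Centre of the floor of the pocket near the orange end (carrier x = -75 mm, 10 mm above the underside).
- brass_coupon: Brass-coloured square test coupon 26 x 26 x 10 mm, 45 g, lying loose in one of the carrier's two pockets, standing 4 mm proud; origin centre of underside.
- dark_coupon: Dark steel square test coupon 26 x 26 x 10 mm, 45 g, lying loose in the other pocket; origin centre of underside.
- mat: Blue bench mat 130 (x) x 270 (y) x 3 mm, fixed flat on the bench between robot and analyser, kept free: the carrier may be set down on it. Origin centre of underside.
- ring_stand: white plastic ring, 64 mm outside, 28 mm high, standing on the analyser's base left of the table (seen from the robot); origin centre of underside. A bystander.
- vial: amber glass jar with white cap, 38 mm diameter, 50 mm high, standing on the analyser's base right of the table; origin centre of underside. A bystander.
- bottle_a: white plastic bottle, 62 mm diameter, 130 mm high, on the bench; origin centre of underside. A bystander.
- bottle_b: white plastic bottle with a paper label, 62 mm diameter, 130 mm high, on the bench; origin centre of underside. A bystander.
- dish: shallow glass dish, 90 mm diameter, 16 mm high, on the bench; origin centre of underside. A bystander.
- coupon_box: grey open storage box with compartments, 110 x 150 x 35 mm, on the bench; origin centre of underside. A bystander.
Not all that is in view belongs to the job. Several things have the shape of the carrier; the one meant has the colours described above.

How it is judged:
On the way:
1. the carrier is drawn out of the guide: its middle more than 137 mm before the needle, so that its inner end is clear of the mouth (x of carrier in the frame of analyser below -0.137 m), for 0.1 s.
At the end, for the whole second after the job is handed in: The carrier lies at rest flat in the guide, orange end within 4 mm of the stop and 5 mm of the guide's centre line, its middle 75 mm (within 4) before the needle, aligned within 0.08 rad, untilted within 0.05 rad; each coupon within 6 mm of a pocket floor's centre (x of orange_end in the frame of analyser between 0.021 and 0.029 m and y of orange_end in the frame of analyser between -0.005 and 0.005 m and x of carrier in the frame of analyser between -0.079 and -0.071 m and z of carrier in the frame of analyser between 0.146 and 0.154 m and angle between the x axis of carrier and the x axis of analyser, either way round below 0.08 rad and angle between carrier's own z axis and vertical below 0.05 rad and linear speed of carrier below 0.02 m/s and (distance between brass_coupon and blue_pocket below 0.006 m or distance between brass_coupon and orange_pocket below 0.006 m) and (distance between dark_coupon and blue_pocket below 0.006 m or distance between dark_coupon and orange_pocket below 0.006 m)); the robot touches nothing.
It fails at once if the carrier tilted more than 0.35 rad (20 degrees) (angle between carrier's own z axis and vertical above 0.35 rad).
It fails at once if a coupon out of its pocket (more than 12 mm from both pocket centres) (not (distance between brass_coupon and blue_pocket below 0.012 m or distance between brass_coupon and orange_pocket below 0.012 m) or not (distance between dark_coupon and blue_pocket below 0.012 m or distance between dark_coupon and orange_pocket below 0.012 m)).
It fails at once if needle or syringe touched (over 0.5 N) (contact force between needle and anything else above 0.5 N).
It fails at once if one of the bystanders (ring stand, vial, bottles, dish, coupon box) moved more than 30 mm (distance of any of ring_stand, vial, bottle_a, bottle_b, dish, coupon_box from where it was at the start of the episode above 0.03 m).
It also fails if it takes over 54 s, if anything falls off the work surface, if the arm or the gripper's body presses on something with over 40 N, if the wrist force passes 120 N, or if a joint passes its speed limit or range.

## Robot

A 7-joint arm with a two-finger parallel gripper is mounted at the origin on the work surface. World frame = base frame: x ahead of the robot, y to its left, z up, the work surface at z = 0. Lengths are in m, angles in rad, forces in N, time in s.
With the tool pointing down it reaches from about 0.425 to 0.875 m from the base axis. Payload 4.7 kg.
Tool frame: the origin (TCP) lies at the very end of the fingers, on their centre line; the grasp point (between the pads) lies 19 mm behind it; z points along the fingers, y is the line along which they close (so a half turn about z gives the same grasp; the last joint's range is limited). The gripper opens to 85 mm and grips with 20 to 120 N. Pads are 22 mm wide; open, the fingers measure 114 mm over their backs; the gripper's body (76 mm by 85 mm) begins 54 mm behind the grasp point. The pads swing forward as they close: fully open they stand 13 mm farther back than shut.
Start: joints at [-1.313, 0.321, -0.07, 1.45, 0.023, 1.371, -0.057], TCP at [0.157, 0.631, 0.231] pointing down, gripper open.
Joint ranges: [-2.86, 2.86], [-0.3, 2.09], [-1.38, 1.24], [0.06, 2.45], [-1.56, 4.7], [0.09, 2.05], [-2.69, 2.69]. Speed limits (rad/s): [2.57, 2.57, 3.14, 3.14, 3.14, 3.14, 3.14].

## Interface

Orientations are given as a unit quaternion [w, x, y, z].
In Python, from rig import manip gives the robot as it stands. The module is installed in compiled form; this text tells all that it offers.
- The arm moves only by the shell command python3 -m jog 'ROWS' [OPENING]. ROWS is a JSON object of lists of equal length, an entry for each row: "travel": the shift along the tool's x, y, z each as a share of 150 mm, from -1 to 1, a list of three; "angular": the turn, a rotation vector about the tool's x, y, z each as a share of 45 degrees, from -1 to 1, a list of three. A call has 1 to 8 rows; each row is the pose to reach, as a shift and turn from the pose commanded when the call began, along the tool's axes at that moment; what a row does not reach only later rows make up. A row lasts 1/8 s, in which the tool goes at most 62.5 mm and 10.7 degrees, less where a joint would pass 70% of its speed; a pose out of reach is approached as far as the arm can. A call with a number of a shift or a turn outside -1 to 1 is refused whole. A call with a gripper value outside its range is refused whole. OPENING is the opening, from 0 (shut) to 1 (fully open), set as the call begins (- or left out, the last holds). The fingers move at their own pace and stop on an object; the grip force is fixed at half the most. Time passes only in rows, so rows that repeat a pose let the fingers close. It gives the time, the measured TCP pose, the force, the opening and the grip force at its end, in the units of the state.
- manip.sense(): the state, without advancing time (a new reading comes with each control period).
- manip.snapshot(name): name is "scene" or "top" or "wrist"; returns a dict with "img" (400x640x3 uint8, red, green, blue), "depth" (400x640 float32, m along the optical axis (not along the pixel's ray), 0 where there is no reading), "fx", "fy", "cx", "cy" (pixels), "k1" (the pictures are not rectified: a ray, as slopes to the right and down, at radius r is drawn at 1 + k1 r^2 times it, then the intrinsics apply), "extrinsics" (4x4, takes a point from world to camera coordinates). Camera axes: x right, y up, looking along -z (the intrinsics and any distortion apply to the point x, -y, -z); pixel columns grow to the right and rows downward; lengths in m; the calibration is good to about 2 mm. A picture is of the moment at which its call begins.
- manip.close_job(): hands the job in; it is judged then, once.
Trained networks look in a picture, given as the dict that the camera call returned (one of the last four; its "shot" number tells which), for a name from the list of things; names that differ only in an ending like _2 or _b are one class to them, and where a whole thing is asked for, a point or a joint stands for the part that bears it (a point fixed in the world has none). Each returns a list of dicts, best first, with "conf" (0 to 1); they miss things now and then, are a little off and sometimes report something else, mostly with a low value. They report only what shows in the picture. A call takes as long as a camera call. They do not tell look-alikes from the thing itself.
- manip.look_for(picture, name): "rect" ([left, top, right, bottom] in pixels, round what is visible of it).
- manip.trace(picture, name): "pixels" (400x640 bool, what is visible of it) and "rect" ([left, top, right, bottom] in pixels, round what is visible of it).
- manip.spot_point(picture, name): "xy" ([column, row] in pixels: a listed point, or the origin of a listed thing).
The state is a dict: "time_s": time; "q": joint angles; "joint_vel": joint speeds; "tau": joint torques, N m; "tool_pos": TCP position; "orientation": TCP orientation; "force": force on the tool from outside, world axes, zero at the start; "torque": the same for the moment, N m; "opening": finger opening in m; "grasp_force": force on a finger pad.
Only numpy, scipy, OpenCV 4.12 (cv2) and the standard library are available. Lean on these libraries where they do the work, as an engineer would, in place of code of your own. Each camera call takes 0.05 s, during which the arm holds its last target. There are 200 camera calls.

## Working session

There is one attempt and no reset: what is moved stays moved. The work goes in short steps, Python scripts to look and compute and a shell command to move; the robot and the scene stay as the last step left them, time stands still between calls to the robot, and variables do not carry over. Pictures are saved under pics/ and viewed, at most 10 in all, crops included, and the job is handed in when it is done.

```bash
mkdir -p pics; cat > h.py <<'E'
import numpy as np, cv2
from rig import manip
def save(p,name,crop=None,scale=1):
    im=p["img"][:,:,::-1]
    if crop: l,t,r,b=crop; im=im[t:b,l:r]
    if scale!=1: im=cv2.resize(im,None,fx=scale,fy=scale,interpolation=cv2.INTER_CUBIC)
    cv2.imwrite("pics/"+name+".png",np.ascontiguousarray(im))
def ray(p,xy):
    u=np.array([(xy[0]-p["cx"])/p["fx"],(xy[1]-p["cy"])/p["fy"]]); s=u.copy()
    for _ in range(20): s=u/(1+p["k1"]*(s@s))
    E=np.array(p["extrinsics"]); R=E[:3,:3]; t=E[:3,3]
    return -R.T@t, R.T@np.array([s[0],-s[1],-1.0])
def onz(p,xy,z):
    o,d=ray(p,xy); return o+d*(z-o[2])/d[2]
def bydepth(p,xy):
    o,d=ray(p,xy); return o+d*p["depth"][int(round(xy[1])),int(round(xy[0]))]
def proj(p,X):
    E=np.array(p["extrinsics"]); c=E[:3,:3]@np.array(X)+E[:3,3]
    s=np.array([c[0],-c[1]])/-c[2]; s=s*(1+p["k1"]*(s@s))
    return np.array([s[0]*p["fx"]+p["cx"],s[1]*p["fy"]+p["cy"]])
E
python3 - <<'E'
from h import *
np.set_printoptions(precision=4,suppress=True)
s=manip.sense(); print(s["time_s"],s["tool_pos"],s["orientation"],s["opening"],s["force"])
Z=dict(guide_mouth=.15,guide_stop=.15,table_top=.15,carrier=.15,blue_end=.15,orange_end=.15,blue_pocket=.16,orange_pocket=.16,brass_coupon=.16,dark_coupon=.16,needle=0,analyser=0,mat=0,light_front=.178,ring_stand=.065,vial=.065,bottle_a=0,dish=0,coupon_box=0)
for c in ("top","scene"):
    p=manip.snapshot(c); save(p,c+"0"); 
    print(c, "cam", ray(p,(320,200)))
    for n,z in Z.items():
        for d in manip.spot_point(p,n)[:4]:
            if d["conf"]>.2: print(n,round(d["conf"],2),np.round(d["xy"],1),onz(p,d["xy"],z))
E
```

```text
0.0 [0.1568 0.6303 0.2302] [-0.0001  0.1216  0.9926 -0.0009] 0.08547262634409035 [ 0.1777  0.2    -0.7246]
top cam (array([ 0.3026, -0.0101,  1.1433]), array([ 0.1536, -0.0059, -0.9882]))
guide_mouth 0.74 [334.  132.4] [ 0.6399 -0.0566  0.15  ]
guide_stop 0.63 [460.6 235.2] [ 0.3593 -0.3786  0.15  ]
guide_stop 0.57 [331.5 110.4] [ 0.7021 -0.0511  0.15  ]
table_top 0.91 [333.4 128.8] [ 0.65   -0.0552  0.15  ]
table_top 0.22 [309.5 219.1] [0.4073 0.0119 0.15  ]
carrier 0.8 [471.5 175.2] [ 0.5174 -0.4187  0.15  ]
carrier 0.79 [335.9 144.7] [ 0.6057 -0.0609  0.15  ]
carrier 0.76 [426.9 301.1] [ 0.1945 -0.2821  0.15  ]
carrier 0.6 [192.6 154.8] [0.5844 0.3223 0.15  ]
blue_end 0.94 [198.5 126.1] [0.6642 0.3092 0.15  ]
blue_end 0.7 [332. 110.] [ 0.7033 -0.0525  0.15  ]
blue_end 0.68 [395.8 315.8] [ 0.1599 -0.2018  0.15  ]
blue_end 0.6 [458.7 150.3] [ 0.5859 -0.3893  0.15  ]
orange_end 0.96 [182.3 185.3] [0.5018 0.3469 0.15  ]
orange_end 0.96 [491.3 202.9] [ 0.4425 -0.4659  0.15  ]
orange_end 0.81 [456.2 284. ] [ 0.2355 -0.3593  0.15  ]
orange_end 0.67 [333.7 182.2] [ 0.5038 -0.0529  0.15  ]
[... 2626 characters left out ...]
.5333 -0.0568  0.16  ]
dark_coupon 0.4 [412.4 190.1] [ 0.699 -0.055  0.16 ]
analyser 0.59 [341.9 214.1] [0.5293 0.0348 0.    ]
analyser 0.58 [397.6 220.3] [ 0.6809 -0.0483  0.    ]
analyser 0.41 [397.  264.1] [ 0.6133 -0.1812  0.    ]
mat 0.87 [310.8 222.8] [0.428  0.0401 0.    ]
light_front 0.91 [432.1 226.6] [ 0.6841 -0.1862  0.178 ]
ring_stand 0.76 [359.  178.9] [0.6105 0.0978 0.065 ]
vial 0.53 [398.2 266.9] [ 0.5908 -0.2146  0.065 ]
bottle_a 0.9 [352.3 382.8] [ 0.3667 -0.4322  0.    ]
bottle_a 0.68 [396.8 221.5] [ 0.6766 -0.0513  0.    ]
bottle_a 0.57 [321.5 328.9] [ 0.3428 -0.2792  0.    ]
dish 0.79 [267.2 178.9] [0.3511 0.2515 0.    ]
coupon_box 0.6 [256.8 141.5] [0.3642 0.423  0.    ]
```

View pics/top0.png

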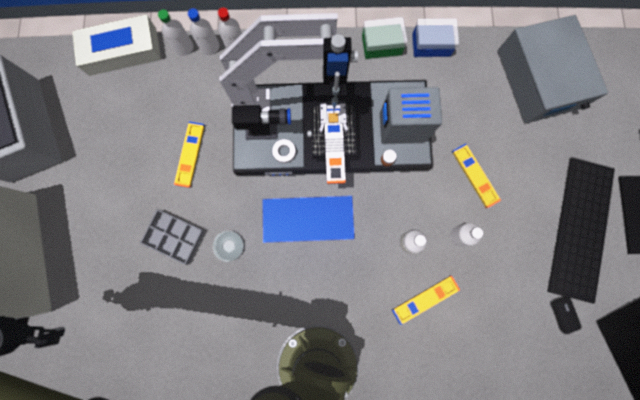

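View pics/scene0.png

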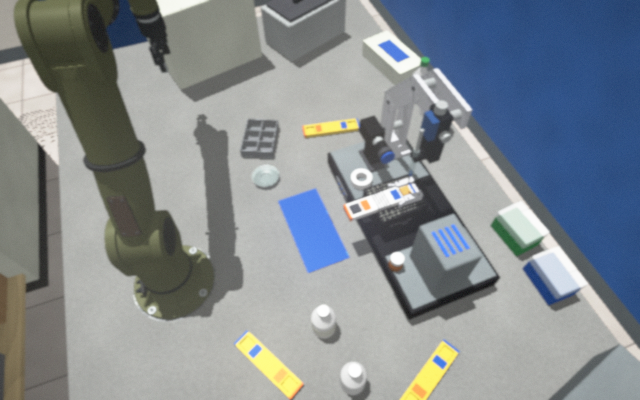

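```bash
python3 - <<'E'
from h import *
np.set_printoptions(precision=4,suppress=True)
pt=manip.snapshot("top"); save(pt,"crop1",(260,70,420,200),5)
def fit(P):
    m=P.mean(0); 
    (c,(w,h),a)=cv2.minAreaRect((P*1000).astype(np.float32)); return np.array(c),w,h,a
for cam in ("top","scene"):
    p=pt if cam=="top" else manip.snapshot("scene")
    ds=[d for d in manip.trace(p,"carrier")]
    for d in ds:
        ys,xs=np.nonzero(d["pixels"])
        P=np.array([onz(p,(x,y),.166) for x,y in zip(xs,ys)])[:,:2]
        print(cam,"carrier",round(d["conf"],2),d["rect"],fit(P))
    for n,z in (("mat",.003),):
        for d in manip.trace(p,n)[:1]:
            ys,xs=np.nonzero(d["pixels"]); P=np.array([onz(p,(x,y),z) for x,y in zip(xs,ys)])[:,:2]; print(cam,n,d["conf"],fit(P))
# depth: heights of base slab and carrier/table
H,W=pt["depth"].shape
pts=np.array([[*bydepth(pt,(x,y)),x,y] for y in range(70,200) for x in range(220,450) if pt["depth"][y,x]>0])
for lo,hi,nm in ((.055,.075,"base"),(.222,.236,"light"),(.158,.176,"carrier"),(.145,.155,"table")):
    q=pts[(pts[:,2]>lo)&(pts[:,2]<hi)]; print(nm,len(q),q[:,:2].min(0),q[:,:2].max(0),fit(q[:,:2]))
# base front edge
b=pts[(pts[:,2]>.05)&(pts[:,2]<.075)]
col=[]
for x in range(240,430,3):
    c=b[b[:,3]==x]
    if len(c): col.append(c[np.argmin(c[:,0]),:2])
col=np.array(col); k=np.polyfit(col[:,1],col[:,0],1); print("front edge x=a*y+b",k)
w=manip.snapshot("wrist"); E=np.array(w["extrinsics"]); o=-E[:3,:3].T@E[:3,3]
from scipy.spatial.transform import Rotation as R
s=manip.sense(); q=s["orientation"]; r=R.from_quat([q[1],q[2],q[3],q[0]])
print("tool axes",r.as_matrix(),"wristcam in tool",r.inv().apply(o-s["tool_pos"]),"look",r.inv().apply(ray(w,(320,200))[1]))
E
```

```text
top carrier 0.92 [452.0, 145.8, 494.7, 206.1] (array([ 514.022 , -422.1594]), 173.60391235351562, 47.12122344970703, 28.23688507080078)
top carrier 0.71 [394.4, 276.1, 457.7, 323.1] (array([ 200.2379, -274.5244]), 45.79108810424805, 174.01321411132812, 28.071569442749023)
top carrier 0.59 [321.7, 105.8, 344.0, 184.8] (array([598.9351, -54.619 ]), 208.03883361816406, 50.44843292236328, 1.768101453781128)
top mat 0.98 (array([423.7674,  19.8679]), 132.8065643310547, 272.9465026855469, 0.6742388010025024)
scene carrier 0.88 [304.8, 119.3, 361.1, 140.6] (array([571.0541, 241.4306]), 53.15217590332031, 172.813232421875, 79.66572570800781)
scene carrier 0.83 [236.0, 331.2, 301.4, 400.0] (array([ 190.8241, -355.0556]), 40.657142639160156, 175.21896362304688, 27.679506301879883)
scene carrier 0.79 [344.3, 183.5, 411.6, 222.0] (array([597.4346, -59.5924]), 205.36105346679688, 57.26199722290039, 1.1698771715164185)
scene carrier 0.71 [400.6, 339.5, 459.1, 400.0] (array([ 508.927 , -500.5323]), 164.51748657226562, 43.7877311706543, 28.15607452392578)
scene mat 0.79 (array([423.5551,  20.1512]), 132.2606658935547, 274.27203369140625, 1.1282600164413452)
base 9280 [ 0.5534 -0.3462] [0.8333 0.2354] (array([692.9364, -54.6265]), 272.81842041015625, 580.1661987304688, 0.8905857801437378)
light 2007 [ 0.6299 -0.3226] [0.7866 0.2219] (array([702.1444, -48.392 ]), 555.0569458007812, 111.55545806884766, 83.97150421142578)
carrier 1828 [ 0.4988 -0.319 ] [0.7927 0.2204] (array([626.0156, -38.5117]), 548.2584838867188, 250.55331420898438, 79.08059692382812)
table 1298 [ 0.5004 -0.3207] [0.7994 0.22  ] (array([670.2891, -42.4034]), 505.01849365234375, 259.00042724609375, 56.3431282043457)
front edge x=a*y+b [-0.0167  0.5696]
tool axes [[-0.9704  0.2414  0.0001]
 [ 0.2414  0.9704  0.    ]
 [-0.0001  0.     -1.    ]] wristcam in tool [ 0.0777 -0.0009 -0.1425] look [-0.3048  0.0053  0.9524]
```

View pics/crop1.png

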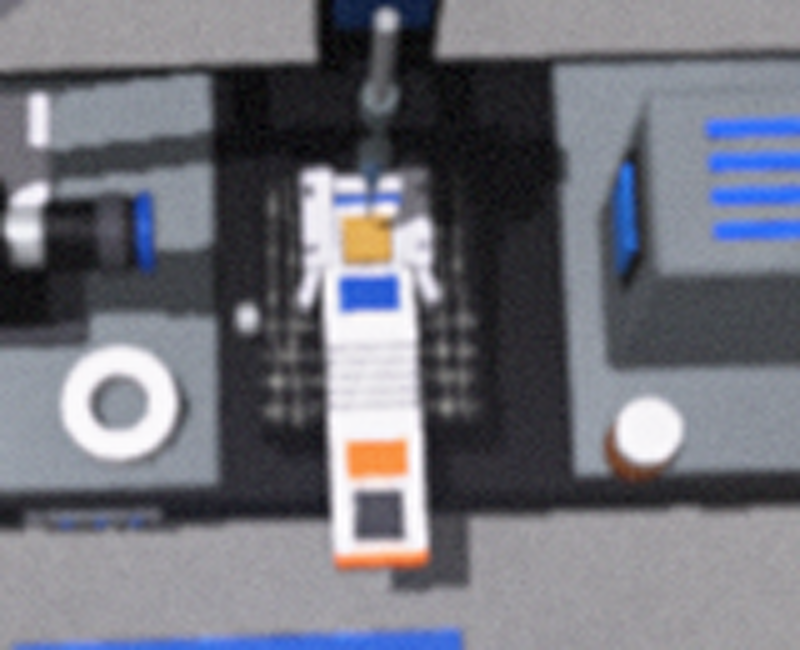

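Candidates in the top picture: yellow bars at (190,155), (476,176) and (426,300), and the white bar with grey ribs in the guide at (335,145). The crop confirms the white one, with brass under the needle at (333,118) and dark at (336,173). The wrist camera sits on tool +x, so it has to face the robot near the needle. That means a regrip on the mat.

```bash
python3 -m jog '{"travel":[[-0.4,-0.37,-0.2],[-0.8,-0.74,-0.2],[-1,-0.93,-0.2],[-1,-0.93,-0.2]],"angular":[[0,0,0],[0,0,0],[0,0,0],[0,0,0]]}' 1 && python3 -m jog '{"travel":[[-0.4,-0.37,0],[-0.8,-0.74,0],[-1,-0.93,0],[-1,-0.93,0]],"angular":[[0,0,0],[0,0,0],[0,0,0],[0,0,0]]}'
```

```text
time_s: 2.85
tool_pos: [0.2721, 0.4559, 0.2622]
orientation: [0.001, 0.125, 0.992, 0.0]
force: [0.5, 0.1, -0.2]
opening: 0.0852
grasp_force: 0.0
time_s: 3.35
tool_pos: [0.3829, 0.2845, 0.2617]
orientation: [0.0, 0.124, 0.992, 0.0]
force: [-0.3, 0.5, -0.3]
opening: 0.0851
grasp_force: 0.0
```

```bash
python3 -m jog '{"travel":[[-0.4,-0.37,0],[-0.8,-0.74,0],[-1,-0.93,0],[-1,-0.93,0]],"angular":[[0,0,-0.1],[0,0,-0.2],[0,0,-0.333],[0,0,-0.333]]}'; python3 -c "
from h import *
print(manip.sense()['q'])"
```

```text
time_s: 3.85
tool_pos: [0.4944, 0.1131, 0.2616]
orientation: [0.001, -0.007, 1.0, -0.0]
force: [-0.6, 0.9, -1.0]
opening: 0.0854
grasp_force: 0.0
[-0.7376557  -0.01182311  0.45916409  1.7689549   0.0062566   1.38221586
  1.30500666]
```

```bash
python3 -m jog '{"travel":[[-0.2,-0.4,0],[-0.35,-0.8,0],[-0.45,-1,0],[-0.45,-1,0],[-0.45,-1,0]],"angular":[[0,0,0],[0,0,0],[0,0,0],[0,0,0],[0,0,0]]}'; python3 - <<'E'
from h import *
np.set_printoptions(precision=4,suppress=True)
p=manip.snapshot("wrist"); save(p,"w1")
for n,z in (("carrier",.15),("guide_mouth",.15),("guide_stop",.15),("blue_end",.15),("orange_end",.15),("orange_pocket",.16),("blue_pocket",.16),("table_top",.15)):
    for d in manip.spot_point(p,n)[:2]: print(n,round(d["conf"],2),np.round(d["xy"]),onz(p,d["xy"],z))
E
```

```text
time_s: 4.47
tool_pos: [0.5629, -0.0305, 0.261]
orientation: [-0.0, -0.01, 1.0, 0.0]
force: [-0.6, 0.7, 1.0]
opening: 0.0856
grasp_force: 0.0
carrier 0.95 [292. 238.] [ 0.6013 -0.0544  0.15  ]
carrier 0.93 [615. 214.] [0.5737 0.2258 0.15  ]
guide_stop 0.61 [292. 336.] [ 0.707  -0.0547  0.15  ]
blue_end 0.91 [ 20. 213.] [ 0.5829 -0.2886  0.15  ]
blue_end 0.8 [586. 277.] [0.6361 0.218  0.15  ]
blue_pocket 0.96 [593. 267.] [0.6197 0.2113 0.16  ]
blue_pocket 0.93 [294. 316.] [ 0.6755 -0.0517  0.16  ]
```

View pics/w1.png

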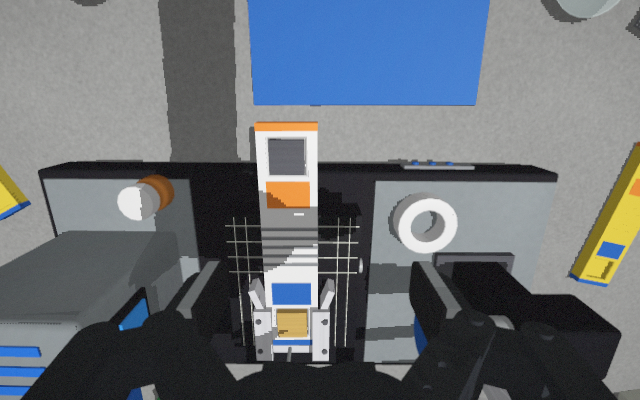

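```bash
python3 - <<'E'
from h import *
np.set_printoptions(precision=4,suppress=True)
p=manip.snapshot("wrist"); im=p["img"].astype(int); 
w=(im.min(2)>150)
C=[]
for y in (136,178,205,212,262,275,282):
    r=np.nonzero((im[y,240:330].sum(1)>360))[0]+240
    a,b=onz(p,(r[0]-.5,y),.166),onz(p,(r[-1]+.5,y),.166); C.append((a+b)[:2]/2); print(y,r[0],r[-1],C[-1],np.linalg.norm(a-b))
C=np.array(C); print("yaw",np.polyfit(C[:,0],C[:,1],1))
# rib rows: intensity profile along col 285
print("prof",[(y,int(im[y,280:286].mean())) for y in range(206,266,2)])
for y in (122,130,218,258): print(y,onz(p,(290,y),.166))
print(bydepth(p,(290,270)),bydepth(p,(245,270)))
E
```

```text
136 240 329 [ 0.5116 -0.0597] 0.06668721722664153
178 260 319 [ 0.5435 -0.0562] 0.04629925097026713
205 262 319 [ 0.5655 -0.0557] 0.04600197179406872
212 263 319 [ 0.5714 -0.0553] 0.045538963972595346
262 266 320 [ 0.6162 -0.054 ] 0.04638530765659075
275 251 319 [ 0.6289 -0.0609] 0.05907302410513215
282 255 329 [ 0.6356 -0.055 ] 0.06471879980729608
yaw [ 0.0112 -0.0632]
prof [(206, 88), (208, 123), (210, 145), (212, 145), (214, 146), (216, 145), (218, 145), (220, 146), (222, 146), (224, 145), (226, 146), (228, 96), (230, 85), (232, 146), (234, 146), (236, 127), (238, 83), (240, 131), (242, 146), (244, 145), (246, 90), (248, 96), (250, 145), (252, 146), (254, 110), (256, 84), (258, 142), (260, 145), (262, 147), (264, 142)]
122 [ 0.5015 -0.0555  0.166 ]
130 [ 0.5072 -0.0555  0.166 ]
218 [ 0.5765 -0.0561  0.166 ]
258 [ 0.6125 -0.0565  0.166 ]
[ 0.6238 -0.0566  0.1662] [ 0.6345 -0.0991  0.1494]
```

```bash
python3 -m jog '{"travel":[[-0.26,-0.165,0],[-0.26,-0.165,0],[-0.26,-0.165,0.25],[-0.26,-0.165,0.5],[-0.26,-0.165,0.65],[-0.26,-0.165,0.74],[-0.26,-0.165,0.74]],"angular":[[0,0,0],[0,0,0],[0,0,0],[0,0,0],[0,0,0],[0,0,0],[0,0,0]]}'
```

```text
time_s: 5.85
tool_pos: [0.6016, -0.0565, 0.1499]
orientation: [-0.001, -0.009, 1.0, 0.0]
force: [1.2, -0.1, 0.5]
opening: 0.0853
grasp_force: 0.0
```

```bash
python3 -m jog '{"travel":[[0,0.007,0],[0,0.007,0],[0,0.007,0],[0,0.007,0],[0,0.007,0],[0,0.007,0]],"angular":[[0,0,0],[0,0,0],[0,0,0],[0,0,0],[0,0,0],[0,0,0]]}' 0; python3 - <<'E'
from h import *
s=manip.sense();print(s["torque"],s["tool_pos"],s["opening"])
E
```

```text
time_s: 6.6
tool_pos: [0.6031, -0.0553, 0.1518]
orientation: [0.001, -0.009, 1.0, 0.0]
force: [-0.9, 2.0, 6.2]
opening: 0.044
grasp_force: 62.8
[ 0.29511884  0.10867418 -0.00033412] [ 0.60314729 -0.0552926   0.15181498] 0.04395833949374219
```

```bash
python3 -m jog '{"travel":[[0.05,0,-0.01],[0.15,0,-0.013],[0.25,0,-0.013],[0.35,0,-0.013],[0.45,0,-0.013],[0.53,0,-0.013],[0.6,0,-0.013],[0.6,0,-0.013]],"angular":[[0,0,0],[0,0,0],[0,0,0],[0,0,0],[0,0,0],[0,0,0],[0,0,0],[0,0,0]]}'; python3 - <<'E'
from h import *
s=manip.sense();print(s["torque"],s["q"])
p=manip.snapshot("wrist"); save(p,"w2")
E
```

```text
time_s: 7.6
tool_pos: [0.5113, -0.0573, 0.1522]
orientation: [-0.0, -0.009, 1.0, 0.0]
force: [0.0, -0.1, -3.0]
opening: 0.0443
grasp_force: 61.8
[ 0.02791453 -0.061151   -0.02038228] [-0.55010435  0.09245819  0.64717654  1.90603552 -0.06132781  1.16289582
  1.70789532]
```

View pics/w2.png

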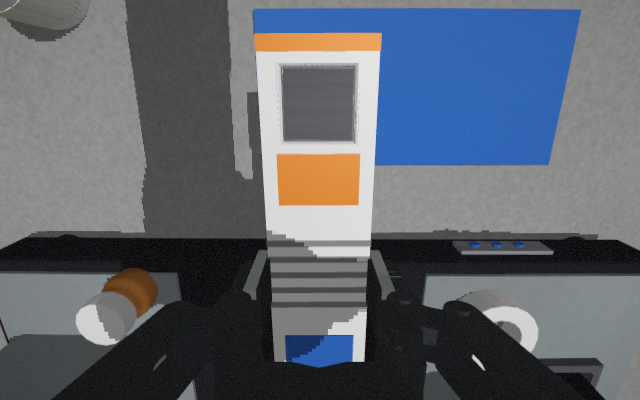

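```bash
python3 -m jog '{"travel":[[0.03,0,-0.05],[0.1,0,-0.15],[0.2,0.05,-0.25],[0.3,0.1,-0.35],[0.35,0.15,-0.43],[0.38,0.18,-0.48],[0.4,0.2,-0.5],[0.4,0.2,-0.5]],"angular":[[0,0,0],[0,0,0],[0,0,0],[0,0,0],[0,0,0],[0,0,0],[0,0,0],[0,0,0]]}' && python3 -m jog '{"travel":[[0,0,0],[0,0,0],[0,0,0],[0,0,0],[0,0,0],[0,0,0],[0,0,0],[0,0,0]],"angular":[[0,0,0.08],[0,0,0.25],[0,0,0.42],[0,0,0.6],[0,0,0.78],[0,0,0.95],[0,0,1],[0,0,1]]}'; python3 -c "
from h import *
print(manip.sense()['q'])"
```

```text
time_s: 8.65
tool_pos: [0.4517, -0.0283, 0.2271]
orientation: [-0.0, -0.009, 1.0, -0.0]
force: [0.1, 0.9, -4.2]
opening: 0.0446
grasp_force: 62.1
time_s: 9.65
tool_pos: [0.4516, -0.0288, 0.2267]
orientation: [-0.0, 0.375, 0.927, -0.0]
force: [-0.2, -0.0, -3.7]
opening: 0.0442
grasp_force: 62.0
[-0.54695708 -0.13366608  0.51074825  1.9358527   0.06778105  1.32404563
  0.74641459]
```

Rotation sign is right (q7 falls). Three more quarter steps.

```bash
for i in 1; do python3 -m jog '{"travel":[[0,0,0],[0,0,0],[0,0,0],[0,0,0],[0,0,0],[0,0,0],[0,0,0]],"angular":[[0,0,0.1],[0,0,0.27],[0,0,0.45],[0,0,0.63],[0,0,0.8],[0,0,0.95],[0,0,1]]}'; done
python3 -m jog '{"travel":[[0,0,0],[0,0,0],[0,0,0],[0,0,0],[0,0,0],[0,0,0],[0,0,0]],"angular":[[0,0,0.1],[0,0,0.27],[0,0,0.45],[0,0,0.63],[0,0,0.8],[0,0,0.95],[0,0,1]]}'
python3 -m jog '{"travel":[[0,0,0],[0,0,0],[0,0,0],[0,0,0],[0,0,0],[0,0,0],[0,0,0],[0,0,0]],"angular":[[0,0,0.1],[0,0,0.27],[0,0,0.45],[0,0,0.63],[0,0,0.8],[0,0,0.95],[0,0,1],[0,0,1]]}'; python3 -c "
from h import *
print(manip.sense()['q'])"
```

```text
time_s: 10.52
tool_pos: [0.4516, -0.0286, 0.2269]
orientation: [-0.0, 0.701, 0.713, -0.0]
force: [0.9, -0.2, -3.7]
opening: 0.0443
grasp_force: 62.0
time_s: 11.4
tool_pos: [0.4516, -0.0286, 0.2268]
orientation: [-0.0, 0.921, 0.39, -0.0]
force: [-1.0, -0.6, -3.5]
opening: 0.0448
grasp_force: 62.0
time_s: 12.4
tool_pos: [0.4516, -0.0286, 0.2269]
orientation: [0.0, 1.0, 0.009, -0.0]
force: [0.2, -0.0, -3.6]
opening: 0.0442
grasp_force: 62.0
[-0.38138225 -0.11800528  0.3591743   1.93119953  0.04292555  1.32176811
 -1.58726139]
```

```bash
python3 -m jog '{"travel":[[0,0,0.05],[0,0,0.18],[0,0,0.36],[0,0,0.54],[0,0,0.72],[0,0,0.88],[0,0,0.97],[0,0,1]],"angular":[[0,0,0],[0,0,0],[0,0,0],[0,0,0],[0,0,0],[0,0,0],[0,0,0],[0,0,0]]}' && python3 -m jog '{"travel":[[0,0,0.1],[0,0,0.2],[0,0,0.3],[0,0,0.37],[0,0,0.41],[0,0,0.43],[0,0,0.44],[0,0,0.44]],"angular":[[0,0,0],[0,0,0],[0,0,0],[0,0,0],[0,0,0],[0,0,0],[0,0,0],[0,0,0]]}'
```

```text
time_s: 13.4
tool_pos: [0.4512, -0.0284, 0.0765]
orientation: [0.0, 1.0, 0.009, -0.001]
force: [-0.2, 0.9, -3.1]
opening: 0.0444
grasp_force: 61.9
time_s: 14.4
tool_pos: [0.4519, -0.0284, 0.0115]
orientation: [-0.0, 1.0, 0.009, 0.0]
force: [0.2, -0.5, -3.7]
opening: 0.0445
grasp_force: 62.0
```

```bash
python3 -m jog '{"travel":[[0,0,0.013],[0,0,0.027],[0,0,0.036],[0,0,0.042],[0,0,0.042]],"angular":[[0,0,0],[0,0,0],[0,0,0],[0,0,0],[0,0,0]]}'
```

```text
time_s: 15.02
tool_pos: [0.4517, -0.0284, 0.0049]
orientation: [-0.0, 1.0, 0.009, -0.0]
force: [0.5, 0.0, -3.7]
opening: 0.0442
grasp_force: 62.0
```

```bash
python3 -m jog '{"travel":[[0,0,0.007],[0,0,0.013],[0,0,0.013]],"angular":[[0,0,0],[0,0,0],[0,0,0]]}'
```

```text
time_s: 15.4
tool_pos: [0.4518, -0.0284, 0.0047]
orientation: [-0.0, 1.0, 0.009, -0.0]
force: [-6.9, -0.3, 14.7]
opening: 0.0446
grasp_force: 64.1
```

```bash
python3 -m jog '{"travel":[[0,0,-0.006],[0,0,-0.008]],"angular":[[0,0,0],[0,0,0]]}' && python3 -m jog '{"travel":[[0,0,0],[0,0,0],[0,0,0],[0,0,0],[0,0,-0.3],[0,0,-0.6],[0,0,-0.6]],"angular":[[0,0,0],[0,0,0],[0,0,0],[0,0,0],[0,0,0],[0,0,0],[0,0,0]]}' 1; python3 - <<'E'
from h import *
p=manip.snapshot("wrist"); save(p,"w3")
print(manip.sense()["q"])
E
```

```text
time_s: 15.65
tool_pos: [0.4518, -0.0284, 0.0048]
orientation: [-0.0, 1.0, 0.009, 0.0]
force: [-2.4, -0.4, 4.9]
opening: 0.0441
grasp_force: 63.0
time_s: 16.52
tool_pos: [0.4547, -0.0283, 0.0977]
orientation: [-0.001, 1.0, 0.009, 0.004]
force: [0.2, 0.7, -0.2]
opening: 0.0853
grasp_force: 0.0
[-0.37960641  0.01077305  0.38856401  2.09613591 -0.00585022  1.03167561
 -1.54106447]
```

View pics/w3.png

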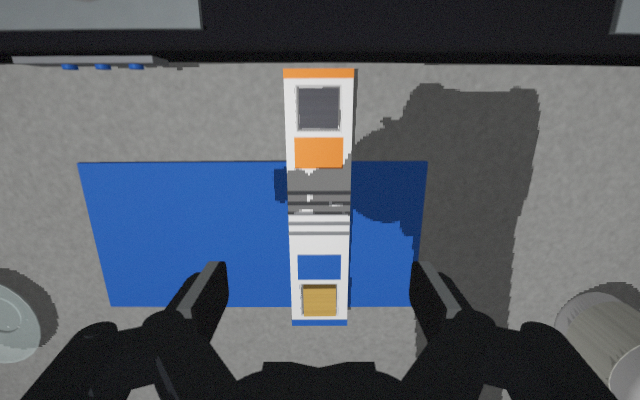

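```bash
python3 -m jog '{"travel":[[0,0,-0.3],[0,0,-0.3],[0,0,-0.3],[0,0,-0.3],[0,0,-0.3]],"angular":[[0,0,-0.23],[0,0,-0.46],[0,0,-0.69],[0,0,-0.92],[0,0,-1]]}'
python3 -m jog '{"travel":[[0,0,0],[0,0,0],[0,0,0],[0,0,0],[0,0,0]],"angular":[[0,0,-0.23],[0,0,-0.46],[0,0,-0.69],[0,0,-0.92],[0,0,-1]]}'
python3 -m jog '{"travel":[[0,0,0],[0,0,0],[0,0,0],[0,0,0],[0,0,0]],"angular":[[0,0,-0.23],[0,0,-0.46],[0,0,-0.69],[0,0,-0.92],[0,0,-1]]}'
python3 -m jog '{"travel":[[0,0,0],[0,0,0],[0,0,0],[0,0,0],[0,0,0],[0,0,0]],"angular":[[0,0,-0.23],[0,0,-0.46],[0,0,-0.69],[0,0,-0.92],[0,0,-1],[0,0,-1]]}'
python3 - <<'E'
from h import *
np.set_printoptions(precision=4,suppress=True)
p=manip.snapshot("wrist"); save(p,"w4"); t=manip.snapshot("top")
print(manip.sense()["q"])
for q,c in ((p,"w"),(t,"t")):
  for n,z in (("carrier",.003),("blue_end",.003),("orange_end",.003),("blue_pocket",.013),("orange_pocket",.013),("guide_mouth",.15),("guide_stop",.15)):
    for d in manip.spot_point(q,n)[:3]:
        X=onz(q,d["xy"],z)
        if .3<X[0]<.75 and abs(X[1]+.03)<.1: print(c,n,round(d["conf"],2),np.round(d["xy"]),X)
E
```

```text
time_s: 17.2
tool_pos: [0.4506, -0.0284, 0.1375]
orientation: [-0.0, 0.92, 0.392, -0.001]
force: [0.8, 0.7, -0.6]
opening: 0.0855
grasp_force: 0.0
time_s: 17.82
tool_pos: [0.4506, -0.0284, 0.1375]
orientation: [-0.001, 0.7, 0.714, -0.001]
force: [0.3, -0.3, 0.3]
opening: 0.0851
grasp_force: 0.0
time_s: 18.45
tool_pos: [0.4506, -0.0284, 0.1375]
orientation: [-0.001, 0.373, 0.928, -0.001]
force: [0.3, -0.7, -0.2]
opening: 0.0854
grasp_force: 0.0
time_s: 19.2
tool_pos: [0.4507, -0.0284, 0.1378]
orientation: [-0.001, -0.009, 1.0, -0.0]
force: [-0.2, -0.2, 0.5]
opening: 0.0855
grasp_force: 0.0
[-0.4607 -0.0468  0.4571  2.0524  0.0231  1.1329  1.5736]
w blue_end 0.97 [320.  80.] [ 0.3576 -0.0298  0.003 ]
w blue_end 0.49 [318. 275.] [ 0.5394 -0.0287  0.003 ]
w orange_end 0.77 [320. 290.] [ 0.5564 -0.0264  0.003 ]
w orange_pocket 0.74 [318. 273.] [ 0.5312 -0.029   0.013 ]
t guide_mouth 0.77 [330. 132.] [ 0.6409 -0.0456  0.15  ]
t guide_stop 0.93 [332. 111.] [ 0.7013 -0.0535  0.15  ]
```

View pics/w4.png

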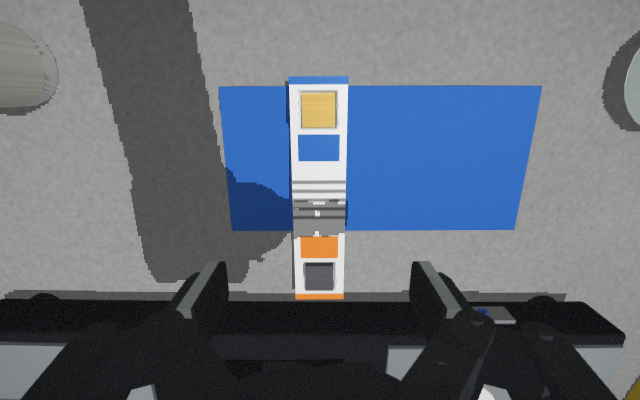

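```bash
python3 -m jog '{"travel":[[-0.01,0,0.2],[-0.02,0,0.45],[-0.02,0,0.65],[-0.02,0,0.8],[-0.02,0,0.87],[-0.02,0,0.87]],"angular":[[0,0,0],[0,0,0],[0,0,0],[0,0,0],[0,0,0],[0,0,0]]}' && python3 -m jog '{"travel":[[0,0,0],[0,0,0],[0,0,0],[0,0,0],[0,0,0],[0,0,0]],"angular":[[0,0,0],[0,0,0],[0,0,0],[0,0,0],[0,0,0],[0,0,0]]}' 0
```

```text
time_s: 20.75
tool_pos: [0.4544, -0.0284, 0.0085]
orientation: [-0.0, -0.009, 1.0, -0.0]
force: [0.4, 0.5, 0.6]
opening: 0.0856
grasp_force: 0.0
time_s: 21.5
tool_pos: [0.4556, -0.0283, 0.01]
orientation: [0.001, -0.009, 1.0, 0.0]
force: [-1.7, -0.3, 6.4]
opening: 0.0441
grasp_force: 61.0
```

```bash
python3 -m jog '{"travel":[[0,0,0],[0,0,0],[0,0,0.02],[0,0,0.027],[0,0,0.027]],"angular":[[0,0,0],[0,0,0],[0,0,0],[0,0,0],[0,0,0]]}' 0.7 && python3 -m jog '{"travel":[[0,0,0],[0,0,0],[0,0,0],[0,0,0],[0,0,0]],"angular":[[0,0,0],[0,0,0],[0,0,0],[0,0,0],[0,0,0]]}' 0
```

```text
time_s: 22.12
tool_pos: [0.4545, -0.0284, 0.0044]
orientation: [-0.0, -0.009, 1.0, -0.0]
force: [1.0, -0.1, 0.3]
opening: 0.0598
grasp_force: 0.0
time_s: 22.75
tool_pos: [0.4549, -0.0283, 0.005]
orientation: [0.0, -0.009, 1.0, 0.0]
force: [-2.0, -0.4, 6.3]
opening: 0.0444
grasp_force: 62.3
```

```bash
python3 -m jog '{"travel":[[0,0,-0.03],[0,0,-0.12],[0,0,-0.28],[0,0,-0.46],[0,0,-0.64],[0,0,-0.82],[0,0,-0.94],[0,0,-1]],"angular":[[0,0,0],[0,0,0],[0,0,0],[0,0,0],[0,0,0],[0,0,0],[0,0,0],[0,0,0]]}' && python3 -m jog '{"travel":[[0,-0.03,-0.04],[0,-0.1,-0.08],[0,-0.15,-0.1],[0,-0.19,-0.1],[0,-0.2,-0.1],[0,-0.2,-0.1]],"angular":[[0,0,0],[0,0,0],[0,0,0],[0,0,0],[0,0,0],[0,0,0]]}'; python3 - <<'E'
from h import *
np.set_printoptions(precision=4,suppress=True)
p=manip.snapshot("wrist"); save(p,"w5"); t=manip.snapshot("top")
for q,c in ((p,"w"),(t,"t")):
  for n,z in (("guide_mouth",.15),("guide_stop",.15),("table_top",.15)):
    for d in manip.spot_point(q,n)[:3]:
        X=onz(q,d["xy"],z)
        if .3<X[0]<.75 and abs(X[1]+.03)<.1: print(c,n,round(d["conf"],2),np.round(d["xy"]),X)
save(t,"t5",(280,80,400,200),5)
E
```

```text
time_s: 23.75
tool_pos: [0.455, -0.0284, 0.156]
orientation: [0.001, -0.009, 1.0, 0.0]
force: [-0.2, -0.2, -4.2]
opening: 0.0442
grasp_force: 62.0
time_s: 24.5
tool_pos: [0.455, -0.0583, 0.1694]
orientation: [-0.0, -0.009, 1.0, 0.0]
force: [-0.0, 0.0, -4.4]
opening: 0.0445
grasp_force: 62.0
t guide_mouth 0.93 [332. 132.] [ 0.6406 -0.0499  0.15  ]
t guide_stop 0.69 [331. 110.] [ 0.7033 -0.0498  0.15  ]
t table_top 0.62 [332. 130.] [ 0.6456 -0.051   0.15  ]
```

View pics/t5.png

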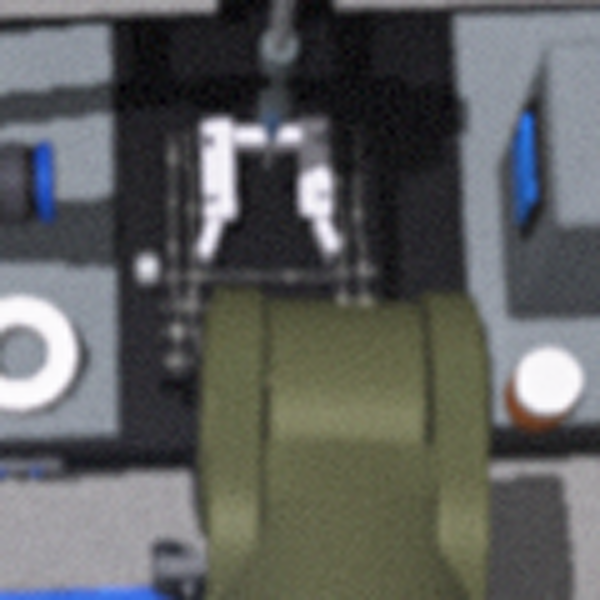

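View pics/w5.png

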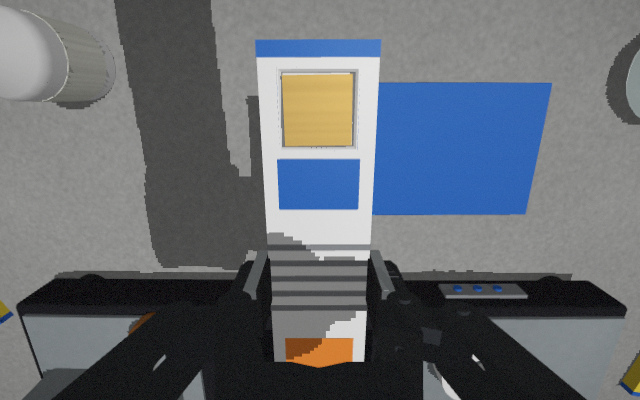

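```bash
python3 - <<'E'
from h import *
np.set_printoptions(precision=4,suppress=True)
t=manip.snapshot("top"); g=t["img"].mean(2)
for y in range(107,131,2):
    r=g[y,318:350]; m=np.nonzero(r>150)[0]+318
    # inner edges: from centre outwards, subpixel at level 120
    c=333; 
    L=next((x for x in range(c,316,-1) if g[y,x]>125),None); R=next((x for x in range(c,352) if g[y,x]>125),None)
    if L and R:
        l=L+1-(125-g[y,L+1])/(g[y,L]-g[y,L+1]); r_=R-1+(125-g[y,R-1])/(g[y,R]-g[y,R-1])
        a,b=onz(t,(l,y),.17),onz(t,(r_,y),.17); print(y,round(l,1),round(r_,1),(a+b)[:2]/2,np.linalg.norm(a-b))
print(manip.sense()["tool_pos"])
E
```

```text
107 333.6 333.3 [ 0.7035 -0.0557] 0.0007605863543377326
113 326.6 340.8 [ 0.6868 -0.0559] 0.03759936366341997
115 326.6 339.4 [ 0.6812 -0.054 ] 0.033897208656507125
117 326.6 339.2 [ 0.6757 -0.0536] 0.033269462098218426
119 326.7 339.2 [ 0.6701 -0.0536] 0.03297732660287188
121 326.9 339.3 [ 0.6646 -0.054 ] 0.03290392593339803
123 326.2 341.1 [ 0.659  -0.0553] 0.03933379496032996
125 323.9 342.3 [ 0.6535 -0.0537] 0.04836796981748848
127 323.3 342.9 [ 0.648  -0.0536] 0.05149635315808628
129 322.6 343.8 [ 0.6425 -0.0538] 0.05576282592814842
[ 0.4552 -0.0582  0.1697]
```

```bash
python3 -m jog '{"travel":[[-0.05,0,0],[-0.15,0,0],[-0.25,0,0],[-0.3,0,0],[-0.3,0,0.04],[-0.3,0,0.08],[-0.3,0,0.105],[-0.3,0,0.105]],"angular":[[0,0,0],[0,0,0],[0,0,0],[0,0,0],[0,0,0],[0,0,0],[0,0,0],[0,0,0]]}'
```

```text
time_s: 25.95
tool_pos: [0.4996, -0.0575, 0.1535]
orientation: [-0.0, -0.009, 1.0, 0.0]
force: [0.4, -0.9, -3.6]
opening: 0.0442
grasp_force: 62.0
```

```bash
python3 -m jog '{"travel":[[-0.05,0,0],[-0.13,0,0],[-0.21,0,0],[-0.29,0,0],[-0.36,0,0],[-0.4,0,0],[-0.4,0,0]],"angular":[[0,0,0],[0,0,0],[0,0,0],[0,0,0],[0,0,0],[0,0,0],[0,0,0]]}'
```

```text
time_s: 26.82
tool_pos: [0.5606, -0.0562, 0.1538]
orientation: [-0.0, -0.009, 1.0, 0.0]
force: [0.1, 0.8, -3.3]
opening: 0.0447
grasp_force: 62.0
```

```bash
python3 -m jog '{"travel":[[-0.04,0,0],[-0.08,0,0],[-0.12,0,0],[-0.16,0,0],[-0.19,0,0],[-0.2,0,0]],"angular":[[0,0,0],[0,0,0],[0,0,0],[0,0,0],[0,0,0],[0,0,0]]}'
```

```text
time_s: 27.58
tool_pos: [0.5903, -0.0556, 0.1538]
orientation: [-0.0, -0.009, 1.0, 0.0]
force: [-2.4, 2.9, -4.5]
opening: 0.0445
grasp_force: 62.0
```

```bash
python3 -m jog '{"travel":[[-0.015,0,0.005],[-0.03,0,0.008],[-0.045,0,0.01],[-0.06,0,0.01],[-0.06,0,0.01]],"angular":[[0,0,0],[0,0,0],[0,0,0],[0,0,0],[0,0,0]]}'
```

```text
time_s: 28.2
tool_pos: [0.5995, -0.0555, 0.1523]
orientation: [0.0, -0.009, 1.0, 0.0]
force: [0.3, 2.7, -4.8]
opening: 0.0445
grasp_force: 62.0
```

```bash
python3 -m jog '{"travel":[[-0.01,0,0],[-0.02,0,0],[-0.03,0,0],[-0.03,0,0]],"angular":[[0,0,0],[0,0,0],[0,0,0],[0,0,0]]}'
```

```text
time_s: 28.7
tool_pos: [0.6035, -0.0555, 0.1523]
orientation: [-0.0, -0.009, 1.0, 0.0]
force: [-1.6, 4.6, -3.0]
opening: 0.0447
grasp_force: 62.1
```

```bash
python3 -m jog '{"travel":[[-0.007,0,0],[-0.014,0,0],[-0.02,0,0],[-0.02,0,0]],"angular":[[0,0,0],[0,0,0],[0,0,0],[0,0,0]]}'
```

```text
time_s: 29.2
tool_pos: [0.6035, -0.0554, 0.1521]
orientation: [-0.004, -0.009, 1.0, 0.001]
force: [-11.5, 4.6, 1.6]
opening: 0.0447
grasp_force: 62.7
```

```bash
python3 -m jog '{"travel":[[0.008,0,0.004],[0.012,0,0.008],[0.012,0,0.01],[0.012,0,0.01]],"angular":[[0,0,0],[0,0,0],[0,0,0],[0,0,0]]}'
```

```text
time_s: 29.7
tool_pos: [0.6035, -0.0554, 0.1521]
orientation: [-0.001, -0.009, 1.0, 0.001]
force: [-9.5, 5.3, 5.8]
opening: 0.0443
grasp_force: 63.1
```

```bash
python3 -m jog '{"travel":[[0,0,0],[0,0,0],[0,0,0],[0,0,0],[0,0,-0.1],[0,0,-0.35],[0,0,-0.65],[0.1,0,-0.7]],"angular":[[0,0,0],[0,0,0],[0,0,0],[0,0,0],[0,0,0],[0,0,0],[0,0,0],[0,0,0]]}' 1 && python3 -m jog '{"travel":[[0.2,0,0],[0.5,0,0],[0.5,0,0],[0.5,0,0]],"angular":[[0,0,0],[0,0,0],[0,0,0],[0,0,0]]}'; python3 - <<'E'
from h import *
np.set_printoptions(precision=4,suppress=True)
p=manip.snapshot("wrist"); save(p,"w6"); 
for n,z in (("carrier",.15),("guide_stop",.15),("blue_end",.15),("orange_end",.15),("blue_pocket",.16),("orange_pocket",.16),("brass_coupon",.16),("dark_coupon",.16)):
    for d in manip.spot_point(p,n)[:3]:
        X=onz(p,d["xy"],z)
        if abs(X[1]+.05)<.05: print(n,round(d["conf"],2),np.round(d["xy"]),X)
for y in (122,126,130,134,138,142): print(y,p["img"][y,290],onz(p,(290,y),.166))
E
```

```text
time_s: 30.7
tool_pos: [0.5923, -0.0564, 0.2608]
orientation: [0.004, -0.009, 1.0, -0.0]
force: [-0.3, 0.3, -0.6]
opening: 0.0855
grasp_force: 0.0
time_s: 31.2
tool_pos: [0.5157, -0.0572, 0.2571]
orientation: [0.001, -0.009, 1.0, 0.0]
force: [0.2, 0.2, 0.7]
opening: 0.0853
grasp_force: 0.0
carrier 0.82 [321. 288.] [ 0.6024 -0.0547  0.15  ]
blue_end 0.67 [317. 186.] [ 0.5055 -0.0601  0.15  ]
orange_pocket 0.68 [318. 363.] [ 0.6788 -0.0561  0.16  ]
brass_coupon 0.63 [318. 219.] [ 0.5309 -0.0587  0.16  ]
dark_coupon 0.74 [320. 362.] [ 0.6777 -0.0538  0.16  ]
122 [ 64 121 203] [ 0.4543 -0.0799  0.166 ]
126 [ 65 123 204] [ 0.4571 -0.08    0.166 ]
130 [ 65 122 204] [ 0.46  -0.08   0.166]
134 [ 64 122 203] [ 0.4628 -0.08    0.166 ]
138 [ 64 121 202] [ 0.4657 -0.08    0.166 ]
142 [ 62 120 202] [ 0.4686 -0.0801  0.166 ]
```

View pics/w6.png

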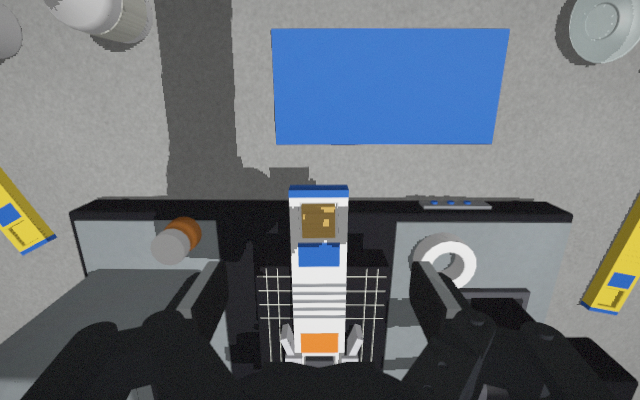

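```bash
python3 - <<'E'
from h import *
np.set_printoptions(precision=4,suppress=True)
p=manip.snapshot("wrist")
for y in range(181,188): print(y,p["img"][y,310],onz(p,(318,y-.5),.166))
p=manip.snapshot("top"); im=p["img"].astype(int)
print([(y,im[y,336].tolist()) for y in range(178,188)]); print(onz(p,(336,184),.166))
E
```

```text
181 [91 89 91] [ 0.496  -0.0593  0.166 ]
182 [91 90 91] [ 0.4967 -0.0593  0.166 ]
183 [91 91 89] [ 0.4975 -0.0593  0.166 ]
184 [92 91 89] [ 0.4983 -0.0592  0.166 ]
185 [91 91 89] [ 0.4991 -0.0592  0.166 ]
186 [ 60  74 108] [ 0.4999 -0.0592  0.166 ]
187 [ 30  66 117] [ 0.5006 -0.0592  0.166 ]
[(178, [100, 103, 73]), (179, [100, 101, 71]), (180, [98, 99, 71]), (181, [106, 103, 77]), (182, [104, 105, 77]), (183, [98, 101, 71]), (184, [100, 102, 74]), (185, [98, 97, 70]), (186, [102, 100, 75]), (187, [107, 109, 84])]
[ 0.4957 -0.058   0.166 ]
```

```bash
python3 -c "
from rig import manip
print(manip.close_job())"
```

```text
the job is handed in; nothing more can be done
None
```

The carrier is turned end for end and back in the guide, orange end against the stop (11 N contact felt), with the dark coupon now under the needle, both coupons in their pockets and the gripper clear. I handed the job in at about 31 s; it returned no verdict.

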